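Seat the magnet comb in the slotted block

ROBOT

A 7-joint arm with a two-finger parallel gripper is mounted at the origin on the work surface. World frame = base frame: x ahead of the robot, y to its left, z up, the work surface at z = 0. Lengths are in mm, angles in rad, forces in N, time in s.
With the tool pointing down it reaches from about 425 to 875 mm from the base axis. Payload 9.9 kg.
Tool frame: the origin (TCP) lies between the finger pads; the fingertips stand 14 mm ahead of it and the grasp point (between the pads) lies 5 mm behind it; x points along the fingers, y is the direction in which the jaws open and shut, and the axes are right-handed (so a half turn about x gives the same grasp; the last joint's range is limited). The gripper opens to 85 mm and grips with 20 to 120 N. Pads are 22 mm wide; open, the fingers measure 114 mm over their backs; the gripper's body (76 mm by 85 mm) begins 54 mm behind the grasp point. The pads swing forward as they close: fully open they stand 13 mm farther back than shut.
Start: joints at [1.209, 0.576, 0.025, 1.437, -0.015, 1.129, -0.057], TCP at [185.117, -649.123, 215.689] pointing down, gripper open.
Joint ranges: [-2.76, 2.76], [-0.34, 2.15], [-1.52, 1.57], [0.19, 2.46], [-1.09, 4.23], [0.17, 1.99], [-2.82, 2.82]. Speed limits (rad/s): [2.22, 2.22, 3.01, 3.01, 3.14, 3.14, 3.14].

INTERFACE

Orientations are given as a rotation vector (axis times angle).
In Python, from bench import r gives the robot as it stands.
- The arm moves only by the tool servo_tool, never from a script. Its argument "plan" is a list of rows, each a list of 4 numbers: the shift along the tool's x, y, z in mm, then the turn about the tool's x in degrees. A call has 1 to 12 rows; each row shifts and turns the commanded pose from where the row before left it, along the tool's axes as they then stand; what a row does not reach is not made up. A row lasts 1/12 s, in which the tool goes at most 41.7 mm and 7.16 degrees, less where a joint would pass 70% of its speed; a pose out of reach is approached as far as the arm can. A call with a gripper value outside its range is refused whole. "grip" is the opening, from 0 (shut) to 1 (fully open), set as the call begins (left out, the last holds). The fingers move at their own pace and stop on an object; "grip_force" is the grip in N (left out, the last holds). Time passes only in rows, so rows that do not move let the fingers close. It gives the time, the measured TCP pose, the force and the opening at its end, in the units of the state.
- r.get_obs(): the state, without advancing time (a new reading comes with each control period).
- r.camera(name): name is "scene" or "top"; returns the picture (480x640x3 uint8, red, green, blue); there is no depth.
- r.camera_info(name): a dict with "intrinsics" (3x3 intrinsics, pixels), "dist_coeffs" ([k1, k2, p1, p2, k3] as OpenCV has them; the pictures are not rectified), "extrinsics" (4x4, takes a point from camera to world coordinates). Camera axes: x right, y up, looking along -z (the intrinsics and any distortion apply to the point x, -y, -z); pixel columns grow to the right and rows downward; lengths in mm; the calibration is good to about 2 mm. A picture is of the moment at which its call begins. camera_info takes no time and is no camera call.
- r.finish_job(): hands the job in, once; it reports no verdict.
The state is a dict: "time_s": time; "joints": joint angles; "dq": joint speeds; "joint_torque": joint torques, N m; "tcp_pos": TCP position; "orientation": TCP orientation; "force": force on the tool from outside, world axes, zero at the start; "moment": the same for the moment, N m; "width": finger opening in mm.
Only numpy, scipy, OpenCV 4.12 (cv2) and the standard library are available. Lean on these libraries where they do the work, as an engineer would, in place of code of your own. Each camera call takes 0.05 s, during which the arm holds its last target.

TASK

Push the sled along the track of the extraction stand until the six slots of its white block lie under the six teeth of the comb. Then press the comb gently down by its black pad until it is fully home with every tooth in its own slot, never forcing the teeth onto the block, and leave it down. Do not disturb the other things on the bench.

Things in the scene. Friction and masses are not known exactly. Their poses are not given: they have to be found in the camera images.
- stand: extraction stand, fixed: grey base 130 x 440 x 10 mm (-200 to +240 mm along its y), straight track along its y between two aluminium rails 67 mm apart (tops 24 mm high), open ends, no stop. Origin: bench level, midway between two upright 12 mm steel posts (53 mm to either side in x, 150 mm high), below the comb's centre. Red lines on the rails mark y = 0
- sled: loose blue sled 64 x 260 mm, about 0.5 kg; slides along the stand's y (1 mm play, 2 to 4 N to push) and stays where left. Origin: centre of its underside, 10 mm above the bench; its y runs along the track. The slots are under the teeth when this origin is at y = 0 of the stand; starts 40 to 100 mm to +y
- lug_left (a point): centre of the outer face of the upright orange lug at the sled's +y end: 130 mm from the sled's origin, 50 mm above the bench. Lug 40 mm wide in x, 8 mm thick, top 62 mm above the bench (passes under the raised teeth). Push this outer face to slide the sled toward the stand's -y
- lug_right (a point): the same at the sled's -y end: push here to slide the sled toward the stand's +y.
- comb: the comb: blue bar 16 x 132 mm along the stand's y with six steel teeth down, 8 mm thick in y, 30 mm wide in x, tips rounded, 22 mm pitch, centred over the stand's origin (this body's origin when up). Up: tips 78 mm above the bench, bar at 118 to 132 mm; down: tips at 28 mm, clear of the slot floors
- pad_top (a point): centre of the top of the comb's round black push pad (44 mm across), 183 mm above the bench with the comb up, 133 mm with it down. The comb moves straight down 50 mm to its own stop, takes 4 to 6 N of push and stays where left; it starts 0 to 8 mm down. The stalk below the pad joins a crossbar that runs along the stand's x to the two posts.
- block_top (a point): centre of the top of the white block on the sled, 62 mm above the bench, straight above the sled's origin. Block 60 x 168 mm with six slots, each 14 mm wide in y, 44 mm long in x, 40 mm deep, at 22 mm pitch (centres y = -55 to +55 mm). Red marks on its top edges show the middle
- tube_rack: bystander: white tube rack 100 x 160 x 40 mm with capped tubes to 96 mm high; origin at the centre of its underside
- spare_block: bystander: spare white slotted block 60 x 168 x 44 mm, without sled or orange lugs, not used; origin at the centre of its underside
- reagent: bystander: amber bottle 64 mm across, 150 mm high; origin at the centre of its underside
- beaker: bystander: glass beaker 80 mm across, 100 mm high; origin at the centre of its underside
- jar: bystander: clear jar with blue cap 70 mm across, 90 mm high; origin at the centre of its underside
- pipette: bystander: grey pipette lying down, 250 mm long, 22 mm thick; origin at bench level near its middle

How it is judged:
By the outcome, as a careful person would: the job done as asked, in the order asked, and still so for the second after the job is handed in, with the robot touching nothing.
It also fails if it takes over 51 s, if anything falls off the work surface, if the arm or the gripper's body presses on something with over 40 N, if the wrist force passes 120 N, or if a joint passes its speed limit or range.

## Working session

There is one attempt and no reset: what is moved stays moved. The work goes in short steps, Python scripts to look and compute and a tool call to move; the robot and the scene stay as the last step left them, time stands still between calls to the robot, and variables do not carry over. Pictures are saved under pics/ and viewed, and the job is handed in when it is done.

Besides the shell and the picture viewer there is one more tool, called after "Emit:" as name([rows], argument=value, ...), one row to a line, values as JSON. servo_tool: Moves the arm, as the interface text tells. Its arguments: {"type":"object","properties":{"plan":{"type":"array"},"grip":{"type":"number"},"grip_force":{"type":"number"}},"required":["plan"]}

```bash
ls; mkdir -p pics
python3 - <<'E'
from bench import r
import cv2
o=r.get_obs();print({k:o[k] for k in('time_s','tcp_pos','orientation','force','width')})
for n in('scene','top'):
    im=r.camera(n);cv2.imwrite(f'pics/{n}0.png',im[:,:,::-1]);print(r.camera_info(n))
E
```

```text
pics
{'time_s': 0.0, 'tcp_pos': array([ 185.01374945, -648.66034348,  214.8436088 ]), 'orientation': array([ 2.07303904,  0.29160511, -2.0736156 ]), 'force': array([ 0.02098223, -0.44745765, -0.23505778]), 'width': 85.59288240287596}
{'intrinsics': array([[445.07569816,   0.        , 326.34421716],
       [  0.        , 445.07569816, 240.63233831],
       [  0.        ,   0.        ,   1.        ]]), 'dist_coeffs': array([-0.06194704,  0.        ,  0.        ,  0.        ,  0.        ]), 'extrinsics': array([[ 4.68235743e-01, -5.44766755e-01,  6.95689925e-01,
         1.30278195e+03],
       [ 8.83291812e-01,  2.67665484e-01, -3.84903578e-01,
        -4.72712173e+02],
       [ 2.34704926e-02,  7.94722827e-01,  6.06518560e-01,
         8.96415183e+02],
       [ 0.00000000e+00,  0.00000000e+00,  0.00000000e+00,
         1.00000000e+00]])}
{'intrinsics': array([[572.90912961,   0.        , 329.11406012],
       [  0.        , 572.90912961, 243.11575271],
       [  0.        ,   0.        ,   1.        ]]), 'dist_coeffs': array([-0.17451318,  0.        ,  0.        ,  0.        ,  0.        ]), 'extrinsics': array([[ 1.55653259e-02,  9.97848798e-01, -6.36827801e-02,
         3.31664319e+02],
       [-9.99697206e-01,  1.67448774e-02,  1.80306665e-02,
         5.15653201e+00],
       [ 1.90582392e-02,  6.33828441e-02,  9.97807295e-01,
         1.61327796e+03],
       [ 0.00000000e+00,  0.00000000e+00,  0.00000000e+00,
         1.00000000e+00]])}
```

View pics/scene0.png

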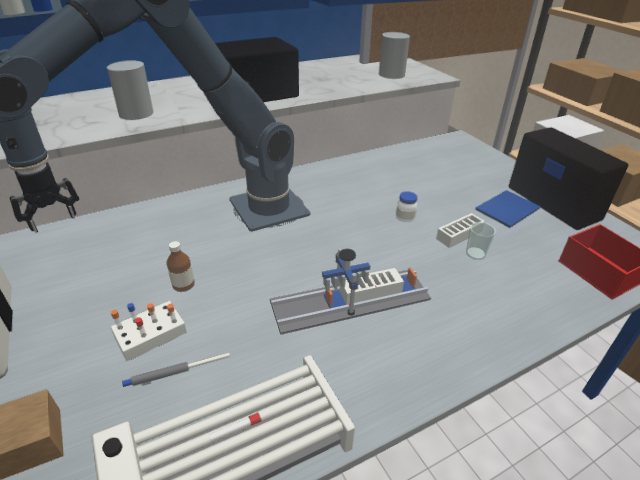

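View pics/top0.png

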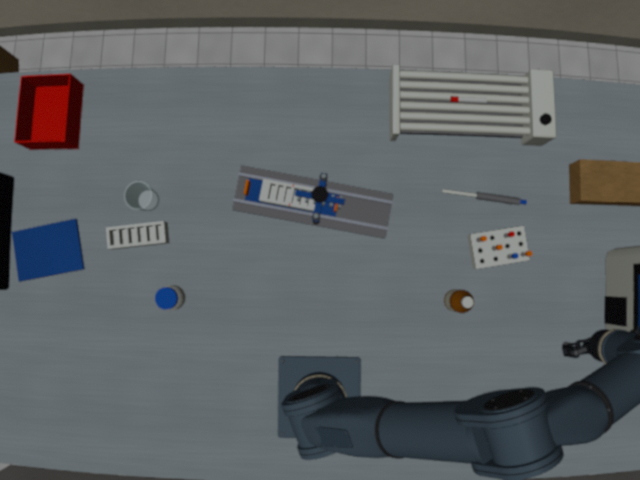

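The scene view shows the stand around pixel (350,290), and the top view shows it around (315,200). The sled is offset toward the left of the top view, which is world +y. I'll zoom in and measure.

```bash
cat > h.py <<'E'
import cv2,numpy as np
from bench import r
def ray(n,uv):
    c=r.camera_info(n);p=cv2.undistortPoints(np.array(uv,float).reshape(-1,1,2),c['intrinsics'],c['dist_coeffs']).reshape(-1,2)
    T=c['extrinsics'];d=np.c_[p[:,0],-p[:,1],-np.ones(len(p))]@T[:3,:3].T
    return T[:3,3],d
def plane(n,uv,z):
    o,d=ray(n,uv);return o+d*((np.asarray(z)-o[2])/d[:,2])[:,None]
def tri(uv1,uv2):
    o1,d1=ray('scene',uv1);o2,d2=ray('top',uv2);d1=d1[0];d2=d2[0]
    A=np.c_[d1,-d2];s=np.linalg.lstsq(A,o2-o1,rcond=None)[0]
    a=o1+d1*s[0];b=o2+d2*s[1];return (a+b)/2,np.linalg.norm(a-b)
def proj(n,P):
    c=r.camera_info(n);T=np.linalg.inv(c['extrinsics']);q=np.atleast_2d(P)@T[:3,:3].T+T[:3,3]
    q=q*[1,-1,-1];return cv2.projectPoints(q,np.zeros(3),np.zeros(3),c['intrinsics'],c['dist_coeffs'])[0].reshape(-1,2)
def crop(n,x,y,w,h,out,s):
    im=r.camera(n);cv2.imwrite('pics/%s_raw.png'%out,im[:,:,::-1]);
    cv2.imwrite('pics/%s.png'%out,cv2.resize(im[y:y+h,x:x+w,::-1],None,fx=s,fy=s,interpolation=cv2.INTER_CUBIC))
E
python3 - <<'E'
import cv2
for n,(x,y,w,h),s in(('top',(225,155,180,90),4.4),('scene',(260,240,180,95),4.4)):
    im=cv2.imread(f'pics/{n}0.png');cv2.imwrite(f'pics/{n}0c.png',cv2.resize(im[y:y+h,x:x+w],None,fx=s,fy=s,interpolation=cv2.INTER_CUBIC))
E
```

```text
(no output)
```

View pics/scene0c.png

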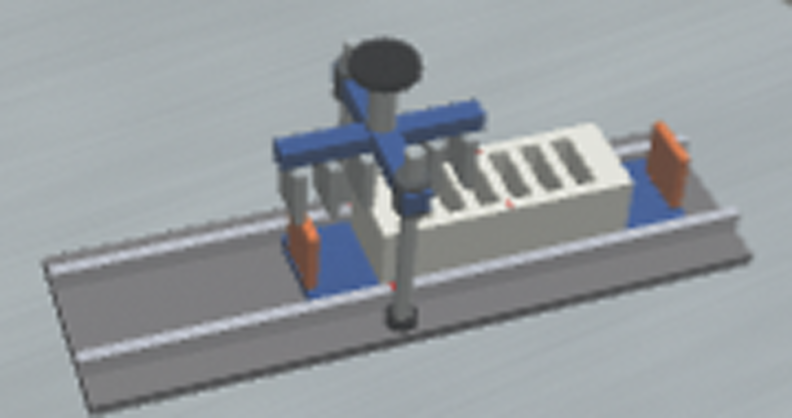

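View pics/top0c.png

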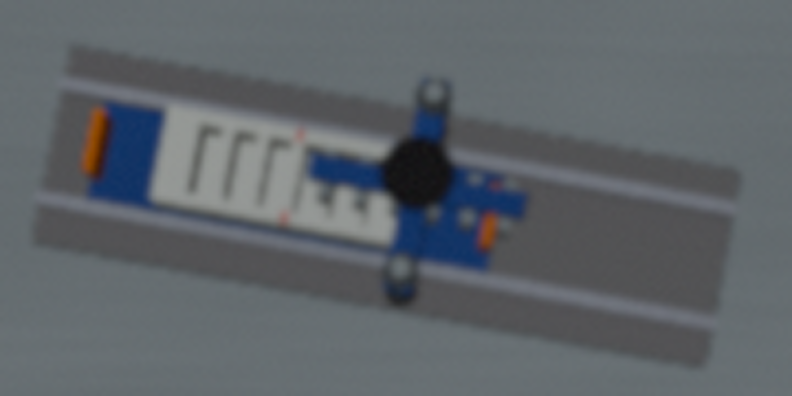

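The scene crop shows the red stand mark near (392,285) and the red block marks at (478,152) and (509,204). The top crop shows base corners at (70,45), (741,168), (708,367) and (35,242), post tops at (433,95) and (401,265), and block marks at (300,135) and (284,218).

Run:
```python
from h import *
np.set_printoptions(precision=1,suppress=True)
f=lambda L,x,y,s=4.4:[((a+.5)/s-.5+x,(b+.5)/s-.5+y) for a,b in L]
T=lambda L:f(L,225,155);S=lambda L:f(L,260,240)
C=plane('top',T([(70,45),(741,168),(708,367),(35,242)]),10)
print('corners',C[:,:2], np.linalg.norm(C[0]-C[1]),np.linalg.norm(C[1]-C[2]))
# stand axes
u=(C[0]+C[3]-C[1]-C[2])[:2];u/=np.linalg.norm(u);print('y axis',u,'ang',np.degrees(np.arctan2(u[1],u[0])))
print('origin from corners',C.mean(0)[:2]-20*u)
P=plane('top',T([(433,95),(401,265)]),150);print('posts',P,P.mean(0),np.linalg.norm(P[0]-P[1]))
print('scene corners',plane('scene',S([(43,262),(92,411),(750,258)]),[10,0,0]))
Mt=plane('top',T([(300,135),(284,218)]),62);Ms=plane('scene',S([(478,152),(509,204)]),62)
print('marks',Mt,Mt.mean(0),Ms,Ms.mean(0))
print('pad tri',tri(S([(384,66)]),T([(417,172)])))
print('pad',plane('top',T([(417,172)]),180))
print('lugtop left',plane('top',T([(103,110),(92,176)]),62))
print('sc lug',plane('scene',S([(654,124),(688,165)]),62))
print('stand mark',plane('scene',S([(392,286)]),24))
```

```text
corners [[ 652.7  231.5]
 [ 580.  -202.9]
 [ 451.  -182.5]
 [ 524.1  250.1]] 440.3809645000055 130.61677371847398
y axis [0.2 1. ] ang 80.4571338237924
origin from corners [548.7   4.3]
posts [[598.1  -2.8 150. ]
 [497.2  14.2 150. ]] [547.6   5.7 150. ] 102.25715068991691
scene corners [[ 454.  -179.4   10. ]
 [ 572.9 -197.3    0. ]
 [ 647.1  236.    -0. ]]
marks [[587.4  78.9  62. ]
 [535.3  87.7  62. ]] [561.3  83.3  62. ] [[535.9  90.   62. ]
 [585.9  81.4  62. ]] [560.9  85.7  62. ]
pad tri (array([548.8,   5.9, 173. ]), np.float64(0.4054584112826468))
pad [[547.7   5.8 180. ]]
lugtop left [[601.3 202.1  62. ]
 [559.7 207.8  62. ]]
sc lug [[564.3 208.7  62. ]
 [606.9 204.4  62. ]]
stand mark [[583.1   1.   24. ]]
```

```bash
cat >> h.py <<'E'
from scipy.spatial.transform import Rotation as R
np.set_printoptions(precision=2,suppress=True)
O=np.array([548.3,5.0]);UY=np.array([np.cos(np.radians(80.46)),np.sin(np.radians(80.46))]);UX=np.array([UY[1],-UY[0]])
def stand(p): d=np.asarray(p)[:2]-O;return np.array([d@UX,d@UY])
def st():
    o=r.get_obs();M=R.from_rotvec(o['orientation']).as_matrix()
    print('t',o['time_s'],'tcp',o['tcp_pos'],'stand',stand(o['tcp_pos']),'F',o['force'],'w',o['width'],'q',o['joints']);return o,M
E
python3 - <<'E'
from h import *
o,M=st();print(M)
for t in(0,-9.54,-9.54+90,-9.54-90):print(t,np.degrees(R.from_matrix(M).inv().apply([np.cos(np.radians(t)),np.sin(np.radians(t)),0])))
v=M.T@np.r_[UY,0];print('UY in tool',v, 'turn about x to bring tool z to +-UY',np.degrees(np.arctan2(-v[1],v[2])))
E
```

```text
t 0.1 tcp [ 185.01 -648.68  214.9 ] stand [-249.93 -704.85] F [0.34 0.32 0.7 ] w 84.90871145615371 q [ 1.21  0.58  0.02  1.44 -0.02  1.13 -0.06]
[[-0.    0.27 -0.96]
 [ 0.   -0.96 -0.27]
 [-1.   -0.    0.  ]]
0 [ -0.03  15.71 -55.1 ]
-9.54 [ -0.04  24.63 -51.73]
80.46000000000001 [  0.08 -51.73 -24.63]
-99.53999999999999 [-0.08 51.73 24.63]
UY in tool [ 0.   -0.9  -0.43] turn about x to bring tool z to +-UY 115.4578030699387
```

Emit:
servo_tool([
  [-5,0,0,-5.4],
  [-5,0,0,-5.4],
  [-5,0,0,-5.4],
  [-5,0,0,-5.4],
  [-5,0,0,-5.4],
  [-5,0,0,-5.4],
  [-5,0,0,-5.4],
  [-5,0,0,-5.4],
  [-5,0,0,-5.4],
  [0,0,0,-5.4],
  [0,0,0,-5.4],
  [0,0,0,-5.1],
], grip=0, grip_force=40)

```text
time_s: 1.1
tcp_pos: [185.0, -648.9, 260.3]
orientation: [1.328, 1.129, -1.328]
force: [-0.4, 0.5, 0.6]
width: 0.1
```

Run:
```python
from h import *
o,M=st();print(M.T@np.r_[UY,0])
```

```text
t 1.1 tcp [ 184.99 -648.9   260.31] stand [-249.91 -705.07] F [-0.39  0.46  0.64] w 0.10896153702748985 q [ 1.37  0.55 -0.26  1.36  0.15  1.25  0.94]
[ 0.  0. -1.]
```

Aligned: tool z is −stand y and tool y is +stand x. Next I move across.

Emit:
servo_tool([
  [0,15,-15,0],
  [0,25,-25,0],
  [0,25,-30,0],
  [0,25,-30,0],
  [0,25,-30,0],
  [0,25,-30,0],
  [0,25,-30,0],
  [0,25,-30,0],
  [0,25,-30,0],
  [0,20,-30,0],
  [0,15,-30,0],
  [0,0,-30,0],
])

```text
time_s: 2.1
tcp_pos: [491.2, -353.1, 259.9]
orientation: [1.331, 1.127, -1.328]
force: [0.0, 0.1, -0.1]
width: 0.5
```

Emit:
servo_tool([
  [0,0,-36,0],
  [0,0,-36,0],
  [0,0,-36,0],
  [0,0,-36,0],
  [0,0,-36,0],
  [0,0,-36,0],
  [0,0,-36,0],
  [0,0,-36,0],
  [0,0,-36,0],
  [0,0,-36,0],
  [0,0,-36,0],
  [0,0,-36,0],
])

```text
time_s: 3.1
tcp_pos: [559.9, 72.1, 260.5]
orientation: [1.331, 1.125, -1.332]
force: [0.5, 0.2, -0.5]
width: -0.1
```

Emit:
servo_tool([
  [0,0,-36,0],
  [0,0,-36,0],
  [0,0,-36,0],
  [0,0,-36,0],
  [0,0,-30,0],
  [0,0,-14,0],
  [0,0,0,0],
])

```text
time_s: 3.68
tcp_pos: [590.4, 260.2, 259.9]
orientation: [1.328, 1.131, -1.328]
force: [-0.6, -0.4, -0.3]
width: -0.1
```

Run:
```python
from h import *
o,M=st();print(M.T@np.r_[UY,0])
```

```text
t 3.6833 tcp [590.42 260.24 259.86] stand [ -0.77 258.69] F [-0.61 -0.39 -0.28] w -0.0983563103217904 q [-0.22  0.52 -0.45  1.44  0.23  1.23 -0.86]
[ 0.  0. -1.]
```

Emit:
servo_tool([
  [25,0,0,0],
  [30,0,0,0],
  [30,0,0,0],
  [30,0,0,0],
  [30,0,0,0],
  [30,0,0,0],
  [20,0,0,0],
  [10,0,0,0],
  [3,0,0,0],
  [0,0,0,0],
])

```text
time_s: 4.52
tcp_pos: [591.6, 255.0, 52.6]
orientation: [1.331, 1.125, -1.333]
force: [0.3, 1.1, -0.0]
width: 0.1
```

Emit:
servo_tool([
  [0,0,8,0],
  [0,0,8,0],
  [0,0,6,0],
  [0,0,3,0],
  [0,0,3,0],
  [0,0,3,0],
  [0,0,0,0],
])

```text
time_s: 5.1
tcp_pos: [586.4, 224.5, 52.9]
orientation: [1.332, 1.125, -1.332]
force: [-0.8, -0.4, -0.7]
width: -0.1
```

Run:
```python
from h import *
st();crop('scene',330,220,120,95,'s1',6)
```

```text
t 5.1 tcp [586.38 224.47  52.88] stand [  1.17 222.74] F [-0.76 -0.4  -0.73] w -0.09487095095623402 q [-0.2   0.7  -0.39  1.74  0.36  0.78 -0.93]
```

View pics/s1.png

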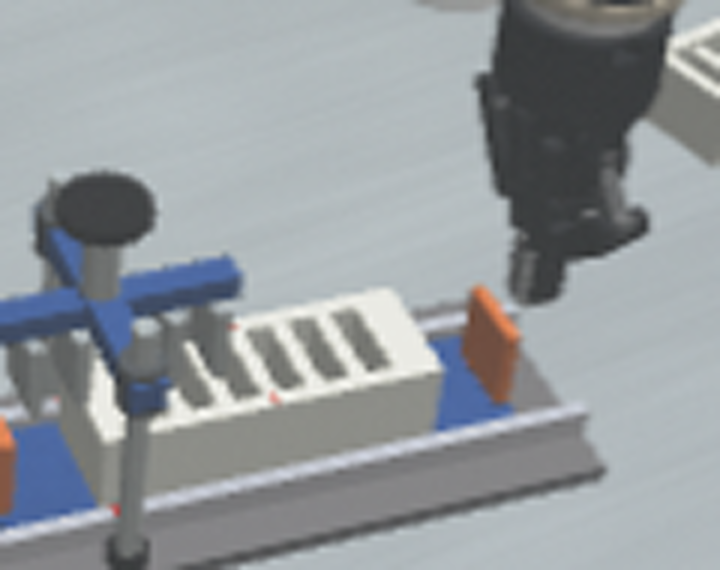

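Emit:
servo_tool([
  [0,0,2,0],
  [0,0,3,0],
  [0,0,5,0],
  [0,0,6,0],
  [0,0,6,0],
  [0,0,6,0],
  [0,0,6,0],
  [0,0,6,0],
  [0,0,6,0],
  [0,0,6,0],
  [0,0,4,0],
  [0,0,2,0],
])

```text
time_s: 6.15
tcp_pos: [576.6, 167.1, 52.7]
orientation: [1.332, 1.125, -1.332]
force: [-0.5, 0.1, 0.7]
width: -0.5
```

Run:
```python
from h import *
st();crop('scene',310,220,120,95,'s2',6);crop('top',235,160,120,80,'t2',6)
```

```text
t 6.15 tcp [576.58 167.12  52.71] stand [  1.02 164.56] F [-0.49  0.06  0.7 ] w -0.5421205481536978 q [-0.11  0.67 -0.39  1.81  0.36  0.73 -0.87]
```

View pics/s2.png

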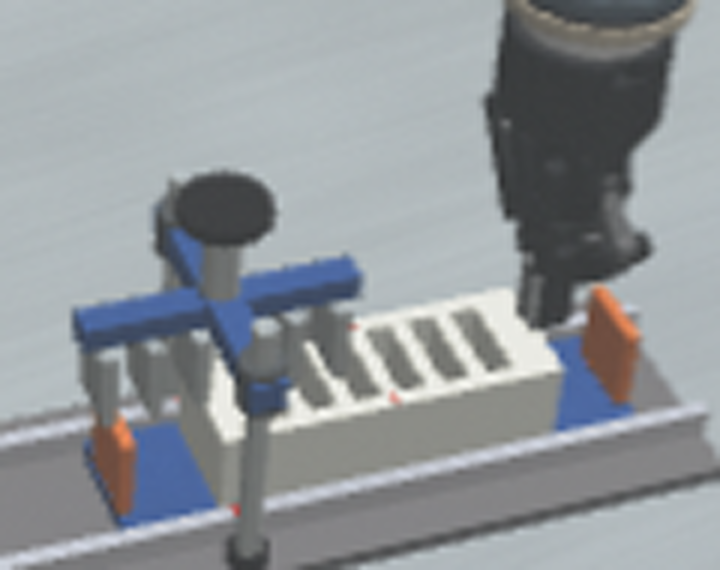

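View pics/t2.png

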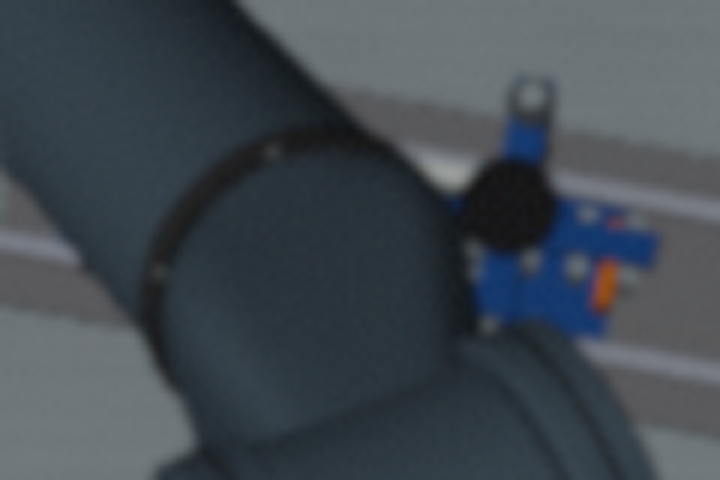

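Run:
```python
from h import *
o,M=st()
p=o['tcp_pos'];tip=p+M[:,0]*14
print((proj('scene',[p,tip])-[310,220])*6, )
g=lambda x,y,z:np.r_[O+UX*x+UY*y,z]
print((proj('scene',[g(0,210.5,62),g(0,210.5,50),g(-20,210.5,62),g(20,210.5,62)])-[310,220])*6)
```

```text
t 6.25 tcp [576.63 167.62  52.7 ] stand [  0.99 165.07] F [-0.03 -0.44 -0.72] w 0.06168404411505959 q [-0.11  0.67 -0.39  1.81  0.36  0.73 -0.87]
[[532.16 342.21]
 [528.54 364.05]]
[[619.62 307.61]
 [616.05 326.44]
 [600.59 281.41]
 [639.08 334.43]]
```

```bash
python3 - <<'E'
from h import *
for uv,t in((((545/6+310),(326/6+220)),(576.6,167.4)),(((533/6+330),(303/6+220)),(586.4,224.5))):
    for z in(30,40,50,60,70,80,90):
        p=plane('scene',[uv],z)[0];print(z,p[:2],stand(p),stand(t))
E
python3 - <<'E'
import cv2
im=cv2.imread('pics/scene0.png')[150:250,0:100]
cv2.imwrite('pics/g0.png',cv2.resize(im,None,fx=6,fy=6,interpolation=cv2.INTER_CUBIC))
im=cv2.imread('pics/s2_raw.png')[230:300,380:440]
cv2.imwrite('pics/g2.png',cv2.resize(im,None,fx=8,fy=8,interpolation=cv2.INTER_CUBIC))
E
```

```text
30 [550.16 197.45] [-30.06 190.1 ] [  0.99 164.84]
40 [558.85 189.72] [-20.21 183.91] [  0.99 164.84]
50 [567.53 181.98] [-10.37 177.72] [  0.99 164.84]
60 [576.22 174.25] [ -0.52 171.53] [  0.99 164.84]
70 [584.91 166.51] [  9.33 165.34] [  0.99 164.84]
80 [593.59 158.78] [ 19.18 159.16] [  0.99 164.84]
90 [602.28 151.04] [ 29.03 152.97] [  0.99 164.84]
30 [560.27 255.99] [-29.79 249.5 ] [  1.19 222.78]
40 [568.84 247.58] [-19.95 242.63] [  1.19 222.78]
50 [577.41 239.17] [-10.1  235.75] [  1.19 222.78]
60 [585.98 230.76] [ -0.26 228.88] [  1.19 222.78]
70 [594.55 222.35] [  9.59 222.01] [  1.19 222.78]
80 [603.12 213.94] [ 19.43 215.13] [  1.19 222.78]
90 [611.69 205.53] [ 29.28 208.26] [  1.19 222.78]
```

View pics/g2.png

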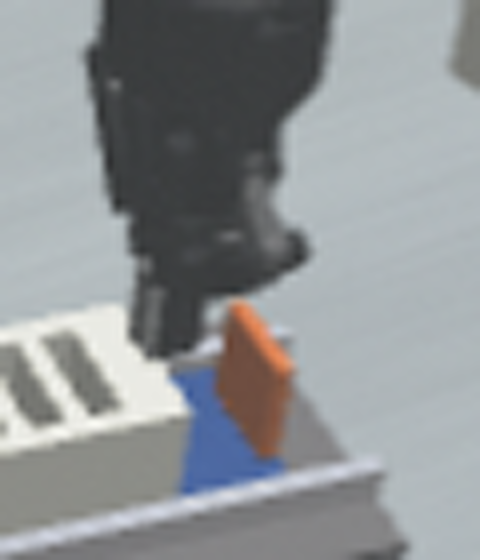

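View pics/g0.png

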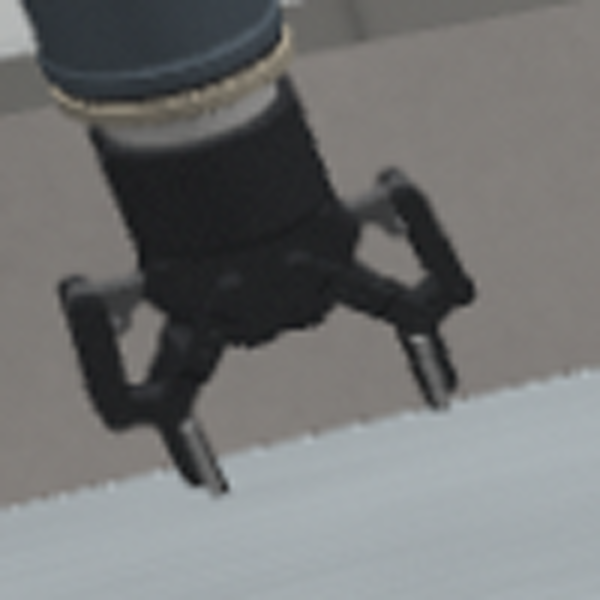

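Run:
```python
from h import *
p=np.array([185,-648.7,214.9])
print('proj tcp,tip', proj('scene',[p,p-[0,0,14],p+[0,0,14]]),proj('top',[p,p-[0,0,14]]))
im=cv2.imread('pics/top0.png')[310:390,540:640]
cv2.imwrite('pics/g0t.png',cv2.resize(im,None,fx=7,fy=7,interpolation=cv2.INTER_CUBIC))
```

```text
proj tcp,tip [[ 57.56 232.81]
 [ 59.35 237.14]
 [ 55.74 228.42]] [[574.86 339.86]
 [572.53 339.33]]
```

View pics/g0t.png

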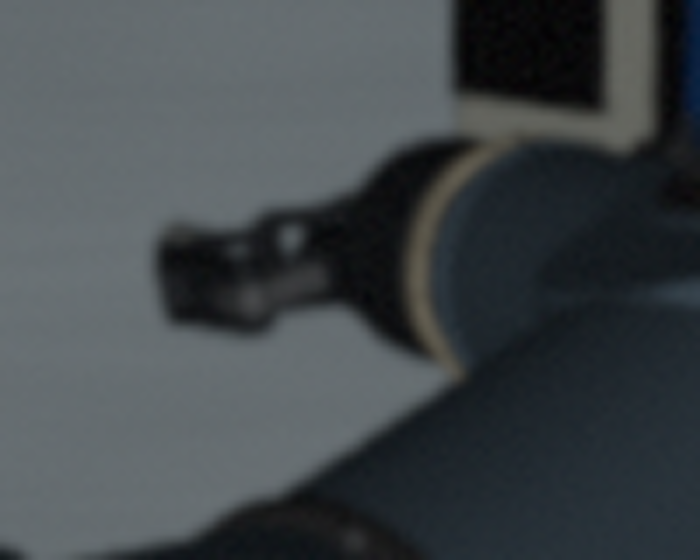

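Run:
```python
from h import *
for x,y in((165,275),(180,275),(195,275)):
    q,e=tri([(440/6,403/6+150)],[(540+x/7,310+y/7)]);print(q,e)
y=np.array([.27,-.96,0]);p=np.array([185,-648.7,214.9])
print('expected +y fingertip',p-y*45)
print(proj('top',[p-y*45,p-y*45-[0,0,1],p-y*57])-[540,310],)
```

```text
[ 164.88 -604.68  238.72] 5.196121150395296
[ 165.49 -606.88  240.39] 10.373493831197717
[ 166.11 -609.07  242.08] 15.542022627235687
expected +y fingertip [ 172.85 -605.5   214.9 ]
[[19.03 34.89]
 [18.87 34.84]
 [14.76 36.23]]
```

The picture shows the closed fingertips about 24 mm higher than the stated tool length implies. At pixel (401,274) they sit at z of about 63, so they passed just over the lug and the sled did not move. The start picture shows the same offset. I'll go back up and out, then come down lower and check by picture.

Emit:
servo_tool([
  [-10,0,0,0],
  [-15,0,0,0],
  [-5,0,-10,0],
  [0,0,-20,0],
  [0,0,-20,0],
  [0,0,-20,0],
  [0,0,-10,0],
  [0,0,0,0],
])

```text
time_s: 6.92
tcp_pos: [589.6, 251.2, 83.0]
orientation: [1.331, 1.129, -1.327]
force: [-0.2, 0.6, 0.8]
width: -0.2
```

Emit:
servo_tool([
  [10,0,0,0],
  [15,0,0,0],
  [15,0,0,0],
  [8,0,0,0],
  [4,0,0,0],
  [0,0,0,0],
])

```text
time_s: 7.42
tcp_pos: [589.5, 245.7, 29.6]
orientation: [1.33, 1.125, -1.334]
force: [0.2, 0.5, 0.2]
width: 0.2
```

Run:
```python
from h import *
o,M=st();crop('scene',330,220,120,95,'s3',6)
p=o['tcp_pos'];print((proj('scene',[p,p-[0,0,14],p+[0,0,10]])-[330,220])*6)
```

```text
t 7.4167 tcp [589.46 245.69  29.57] stand [  0.7  244.18] F [0.21 0.54 0.16] w 0.17179138015514447 q [-0.24  0.74 -0.38  1.72  0.37  0.75 -0.97]
[[552.41 345.2 ]
 [547.98 366.41]
 [555.6  329.88]]
```

View pics/s3.png

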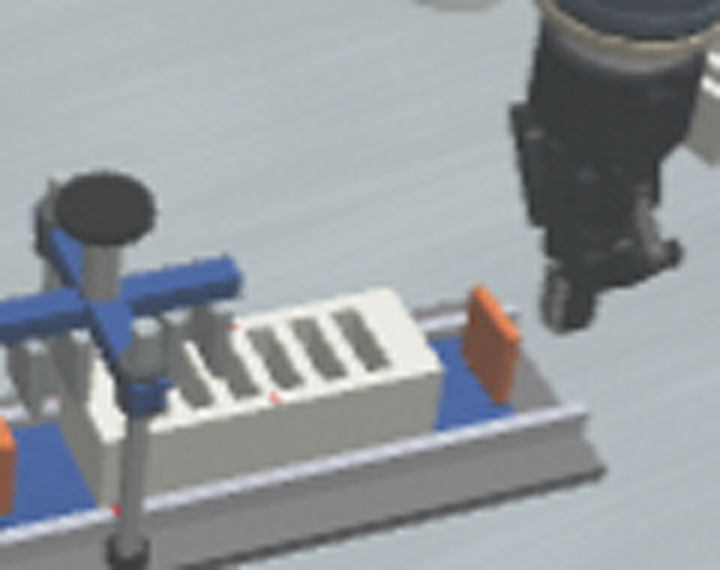

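Emit:
servo_tool([
  [0,0,8,0],
  [0,0,8,0],
  [0,0,4,0],
  [0,0,3,0],
  [0,0,3,0],
  [0,0,4,0],
  [0,0,5,0],
  [0,0,5,0],
  [0,0,5,0],
  [0,0,5,0],
  [0,0,3,0],
  [0,0,1,0],
])

```text
time_s: 8.47
tcp_pos: [581.1, 193.1, 30.9]
orientation: [1.332, 1.125, -1.332]
force: [0.9, 5.2, 4.3]
width: 0.1
```

Run:
```python
from h import *
o,M=st();crop('scene',310,220,120,95,'s4',6)
```

```text
t 8.4667 tcp [581.07 193.11  30.86] stand [  1.14 190.94] F [0.9  5.23 4.27] w 0.08414433550029665 q [-0.16  0.71 -0.38  1.79  0.38  0.71 -0.92]
```

View pics/s4.png

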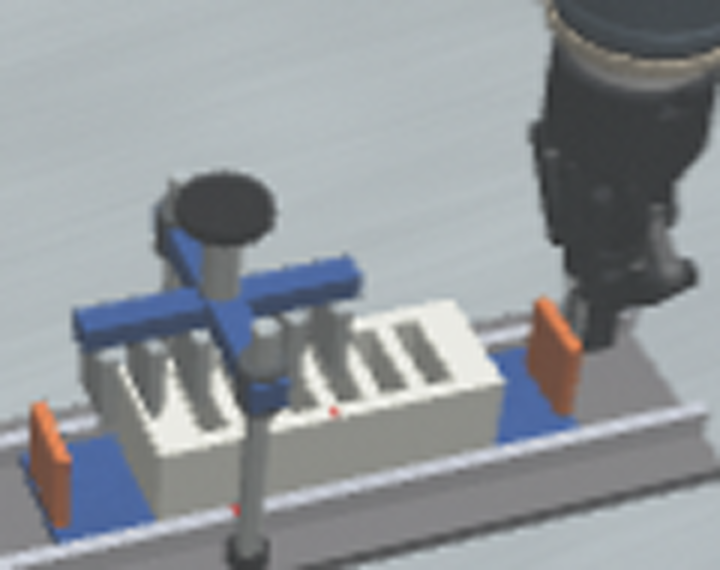

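```bash
cat >> h.py <<'E'
def mk(raw,box=(320,225,420,310)):
    im=cv2.imread(raw).astype(int);x0,y0,x1,y1=box;s=im[y0:y1,x0:x1];b,g,rr=s[...,0],s[...,1],s[...,2]
    w=(rr-np.maximum(g,b))*((rr-g>35)&(abs(g-b)<35))
    n,l=cv2.connectedComponents((w>0).astype(np.uint8))
    out=[]
    for i in range(1,n):
        m=(l==i)*w;ys,xs=np.nonzero(m)
        if len(xs)<40: out.append((m[ys,xs]@xs/m.sum()+x0,m[ys,xs]@ys/m.sum()+y0,len(xs)))
    return out
E
python3 - <<'E'
from h import *
for f in('scene0','s3_raw','s4_raw'):
    for u,v,n in mk(f'pics/{f}.png'):
        print(f,round(u,2),round(v,2),n,'z62',stand(plane('scene',[(u,v)],62)[0]),'z24',stand(plane('scene',[(u,v)],24)[0]))
for u,v,n in mk('pics/top0.png',(250,170,380,220)):
        print('top0',round(u,2),round(v,2),n,'z62',stand(plane('top',[(u,v)],62)[0]),'z24',stand(plane('top',[(u,v)],24)[0]))
E
```

```text
scene0 412.94 275.95 33 z62 [ 17.79 200.31] z24 [-18.89 225.19]
scene0 411.0 268.0 1 z62 [-14.84 210.79] z24 [-53.   236.15]
scene0 408.0 280.0 1 z62 [ 29.   179.11] z24 [ -7.17 203.03]
scene0 375.27 285.72 3 z62 [23.45 81.89] z24 [-12.98 101.38]
scene0 329.97 296.04 26 z62 [ 24.93 -49.87] z24 [-11.42 -36.38]
scene0 331.0 292.0 1 z62 [ 11.15 -42.27] z24 [-25.83 -28.44]
scene0 348.79 304.41 3 z62 [ 68.72 -12.84] z24 [34.36  2.33]
s3_raw 412.8 277.14 35 z62 [ 22.2 197.6] z24 [-14.28 222.36]
s3_raw 411.0 268.0 1 z62 [-14.84 210.79] z24 [-53.   236.15]
s3_raw 413.0 271.0 1 z62 [ -1.28 210.29] z24 [-38.83 235.63]
s3_raw 408.0 280.0 1 z62 [ 29.   179.11] z24 [ -7.17 203.03]
s3_raw 375.27 285.73 3 z62 [23.47 81.87] z24 [-12.95 101.36]
s3_raw 330.06 297.08 27 z62 [ 28.72 -50.9 ] z24 [ -7.47 -37.46]
s3_raw 331.0 291.69 2 z62 [ 10.03 -41.89] z24 [-27.   -28.04]
s3_raw 348.79 304.41 3 z62 [ 68.72 -12.85] z24 [34.36  2.33]
s4_raw 403.11 279.1 33 z62 [ 21.56 167.6 ] z24 [-14.95 190.99]
s4_raw 402.33 271.33 2 z62 [ -9.   180.13] z24 [-46.9  204.09]
s4_raw 365.22 288.22 3 z62 [24.51 51.65] z24 [-11.87  69.76]
s4_raw 320.0 293.68 2 z62 [  8.63 -72.51] z24 [-28.46 -60.05]
s4_raw 320.13 301.23 12 z62 [ 35.67 -80.81] z24 [ -0.19 -68.73]
s4_raw 348.8 304.41 3 z62 [ 68.72 -12.83] z24 [34.36  2.35]
top0 335.32 206.74 15 z62 [-10.53 -45.62] z24 [ -5.55 -45.86]
```

Emit:
servo_tool([
  [0,0,2,0],
  [0,0,4,0],
  [0,0,5,0],
  [0,0,5,0],
  [0,0,5,0],
  [0,0,5,0],
  [0,0,5,0],
  [0,0,5,0],
  [0,0,4,0],
  [0,0,3,0],
  [0,0,2,0],
  [0,0,0,0],
])

```text
time_s: 9.52
tcp_pos: [573.3, 148.4, 30.5]
orientation: [1.331, 1.125, -1.333]
force: [1.2, 2.4, 2.5]
width: 0.0
```

Run:
```python
from h import *
o,M=st();crop('scene',310,220,120,95,'s5',6)
for u,v,n in mk('pics/s5_raw.png'):
    print(round(u,2),round(v,2),n,'z62',stand(plane('scene',[(u,v)],62)[0]),'z24',stand(plane('scene',[(u,v)],24)[0]))
```

```text
t 9.5167 tcp [573.26 148.38  30.54] stand [  0.86 145.53] F [1.15 2.37 2.47] w 0.02826916903315496 q [-0.09  0.69 -0.38  1.85  0.39  0.68 -0.87]
388.5 282.04 37 z62 [ 20.55 123.08] z24 [-16.01 144.44]
388.32 275.32 2 z62 [ -5.15 134.36] z24 [-42.87 156.23]
391.0 279.0 1 z62 [ 11.16 135.09] z24 [-25.83 157.  ]
349.47 291.52 4 z62 [24.    5.96] z24 [-12.4  22. ]
348.79 304.41 3 z62 [ 68.72 -12.84] z24 [34.36  2.33]
```

View pics/s5.png

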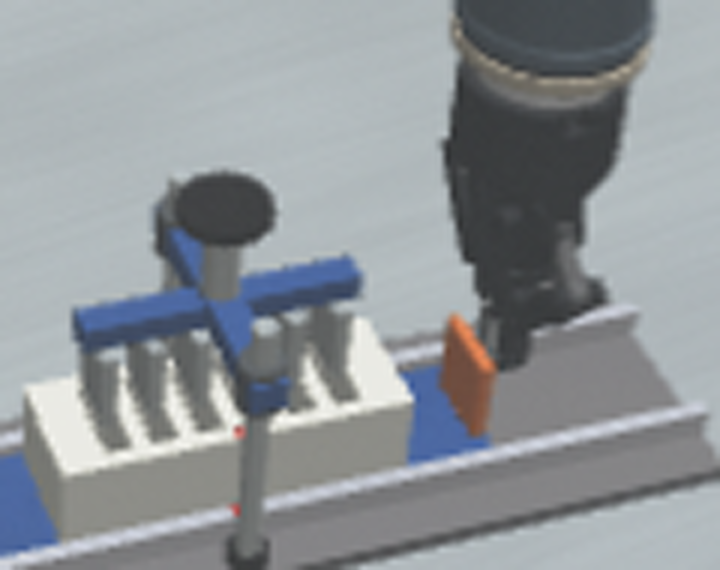

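Emit:
servo_tool([
  [0,0,1,0],
  [0,0,1,0],
  [0,0,1,0],
  [0,0,0.5,0],
  [0,0,0,0],
  [0,0,0,0],
])

```text
time_s: 10.07
tcp_pos: [572.6, 145.5, 30.5]
orientation: [1.331, 1.125, -1.332]
force: [0.5, 1.9, -0.8]
width: -0.1
```

Run:
```python
from h import *
o,M=st();crop('scene',310,220,120,95,'s6',6)
for u,v,n in mk('pics/s6_raw.png'):
    print(round(u,2),round(v,2),n,'z62',stand(plane('scene',[(u,v)],62)[0]),'z24',stand(plane('scene',[(u,v)],24)[0]))
```

```text
t 10.0667 tcp [572.57 145.51  30.49] stand [  0.65 142.59] F [ 0.55  1.91 -0.83] w -0.07052593098462913 q [-0.09  0.69 -0.38  1.85  0.39  0.68 -0.87]
387.33 282.28 33 z62 [ 20.48 119.55] z24 [-16.08 140.75]
387.32 275.32 2 z62 [ -6.02 131.63] z24 [-43.78 153.38]
390.0 279.0 1 z62 [ 10.33 132.39] z24 [-26.69 154.18]
348.44 291.5 4 z62 [23.09  3.33] z24 [-13.34  19.24]
348.79 304.4 3 z62 [ 68.71 -12.85] z24 [34.35  2.33]
```

Emit:
servo_tool([
  [0,0,-5,0],
  [0,0,-15,0],
  [0,0,-15,0],
  [-10,0,-10,0],
  [-30,0,0,0],
  [-36,0,0,0],
  [-36,0,0,0],
  [-36,0,0,0],
  [-36,0,0,0],
  [-26,0,0,0],
  [0,0,0,0],
])

```text
time_s: 11.03
tcp_pos: [582.5, 193.8, 247.1]
orientation: [1.338, 1.124, -1.322]
force: [1.2, 1.3, 0.1]
width: 0.2
```

Emit:
servo_tool([
  [0,0,-36,0],
  [0,0,-36,0],
  [0,0,-36,0],
  [0,0,-20,0],
  [0,0,-2,0],
  [0,0,0,0],
])

```text
time_s: 11.53
tcp_pos: [600.8, 321.7, 239.8]
orientation: [1.328, 1.129, -1.329]
force: [-0.2, 0.1, 0.1]
width: -0.2
```

Run:
```python
from h import *
o,M=st();crop('scene',290,230,120,95,'s7',6);crop('top',225,155,180,90,'t7',4.4)
for u,v,n in mk('pics/s7_raw.png'):
    print(round(u,2),round(v,2),n,'z62',stand(plane('scene',[(u,v)],62)[0]),'z24',stand(plane('scene',[(u,v)],24)[0]))
```

```text
t 11.5333 tcp [600.77 321.71 239.76] stand [ -0.74 321.02] F [-0.16  0.11  0.1 ] w -0.19435153884355896 q [-0.3   0.6  -0.46  1.37  0.27  1.24 -0.95]
387.33 281.52 33 z62 [ 17.64 120.84] z24 [-19.05 142.1 ]
387.0 275.0 1 z62 [ -7.51 131.33] z24 [-45.34 153.07]
389.0 278.0 1 z62 [  5.7  131.45] z24 [-31.53 153.2 ]
348.43 291.5 4 z62 [23.09  3.31] z24 [-13.35  19.22]
348.8 304.4 3 z62 [ 68.72 -12.84] z24 [34.35  2.34]
```

View pics/s7.png

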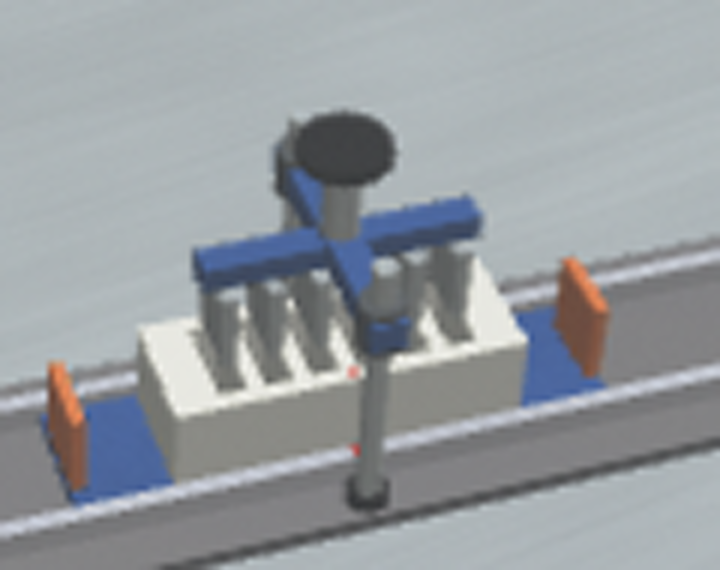

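View pics/t7.png

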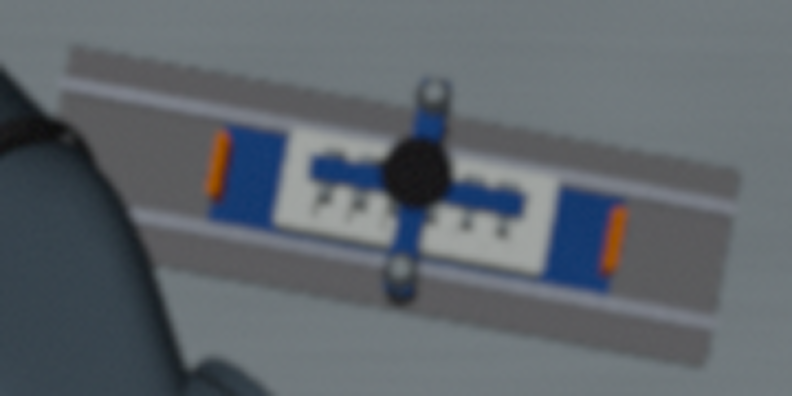

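The scene view shows the teeth over the slots, with the sled about 1 mm to +y: the block mark at (348.4,291.5) against the stand mark at (348.8,304.4). I'll cross-check this against the block and lug corners in the top view.

```bash
python3 - <<'E'
from h import *
im=cv2.imread('pics/t7_raw.png');hsv=cv2.cvtColor(im,cv2.COLOR_BGR2HSV)
sub=np.zeros(im.shape[:2],np.uint8);sub[155:245,225:405]=1
def comps(m,mn):
    n,l,s,c=cv2.connectedComponentsWithStats((m&sub.astype(bool)).astype(np.uint8))
    return [(c[i],s[i,4],(l==i)) for i in range(1,n) if s[i,4]>=mn]
m=(hsv[...,0]<20)&(hsv[...,1]>150)&(hsv[...,2]>100)
L=[c for c in comps(m,15)];print([(c[0],c[1]) for c in L])
pl=plane('top',[c[0] for c in L],55);print('lugs stand',[stand(p) for p in pl],np.mean([stand(p) for p in pl],0))
m=(hsv[...,1]<70)&(hsv[...,2]>140)
W=max(comps(m,100),key=lambda c:c[1]);ys,xs=np.nonzero(W[2]);box=cv2.boxPoints(cv2.minAreaRect(np.c_[xs,ys].astype(np.float32)))
P=plane('top',box,62);print('block',[stand(p) for p in P],np.mean([stand(p) for p in P],0))
# hand-picked corners
f=lambda L,x=225,y=155,s=4.4:[((a+.5)/s-.5+x,(b+.5)/s-.5+y) for a,b in L]
P=plane('top',f([(294,128),(561,183),(544,276),(274,224)]),62);print('hand',[stand(p) for p in P],np.mean([stand(p) for p in P],0))
P=plane('top',f([(433,95),(401,265)]),150);print('posts',[stand(p) for p in P])
P=plane('top',f([(419,97+330/30)]),24)
# base contour
g=im
P=plane('top',f([(70,45),(741,168),(708,367),(35,242)]),10);print('base',np.mean([stand(p) for p in P],0)-[0,20])
# comb bar corners
zb=124
P=plane('top',f([(312,152),(524,190),(520,217),(308,178)]),zb);print('bar',np.mean([stand(p) for p in P],0))
E
python3 - <<'E'
import cv2
im=cv2.imread('pics/s7_raw.png')[265:300,312:375]
cv2.imwrite('pics/s7z.png',cv2.resize(im,None,fx=12,fy=12,interpolation=cv2.INTER_CUBIC))
E
```

```text
[(array([273.98, 192.18]), np.int32(40)), (array([364.22, 209.27]), np.int32(37))]
lugs stand [array([ -0.73, 127.16]), array([  -1.89, -124.88])] [-1.31  1.14]
block [array([-29.2 ,  -9.91]), array([ 32.34, -10.69]), array([ 31.32, -83.61]), array([-30.23, -82.57])] [  1.06 -46.7 ]
hand [array([29.98, 83.87]), array([ 26.47, -85.55]), array([-32.67, -85.52]), array([-31.38,  84.81])] [-1.9 -0.6]
posts [array([50.37,  0.51]), array([-51.89,   0.58])]
base [ 0.46 -0.59]
bar [0.25 1.32]
```

View pics/s7z.png

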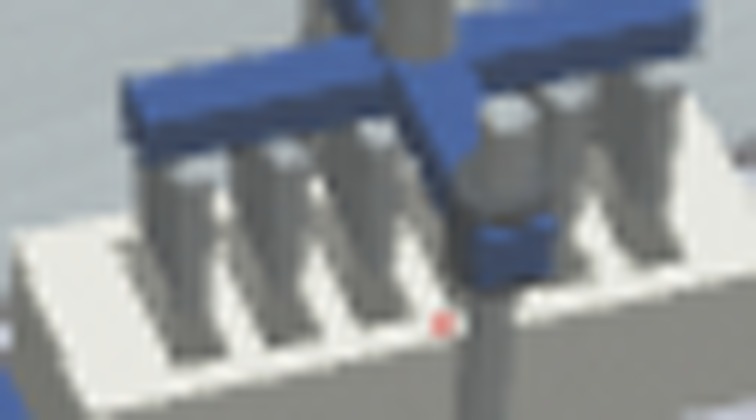

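The estimates agree to about +1 mm, within the ±3 mm clearance. Next I go over the pad.

Emit:
servo_tool([
  [0,0,15,0],
  [0,0,30,0],
  [0,0,33,0],
  [0,0,33,0],
  [0,0,33,0],
  [0,0,33,0],
  [0,0,33,0],
  [0,0,33,0],
  [0,0,33,0],
  [0,0,25,0],
  [0,0,19,0],
  [0,0,0,0],
])

```text
time_s: 12.63
tcp_pos: [547.6, -4.0, 240.8]
orientation: [1.335, 1.118, -1.339]
force: [0.5, -0.9, 0.0]
width: 0.1
```

Emit:
servo_tool([
  [10,0,0,0],
  [15,0,0,0],
  [12,0,0,0],
  [5,0,0,0],
  [0,0,0,0],
])

```text
time_s: 13.05
tcp_pos: [547.8, 3.4, 197.3]
orientation: [1.33, 1.128, -1.333]
force: [-1.0, 0.3, 0.6]
width: 0.0
```

Run:
```python
from h import *
o,M=st();crop('scene',290,200,120,95,'s8',6)
print((proj('scene',[np.r_[o['tcp_pos'][:2],173]])-[290,200])*6)
```

```text
t 13.05 tcp [547.81   3.44 197.27] stand [-0.23 -1.62] F [-1.03  0.26  0.57] w 0.04045459363295602 q [ 0.22  0.43 -0.45  1.79  0.22  0.97 -0.49]
[[334.64 328.  ]]
```

View pics/s8.png

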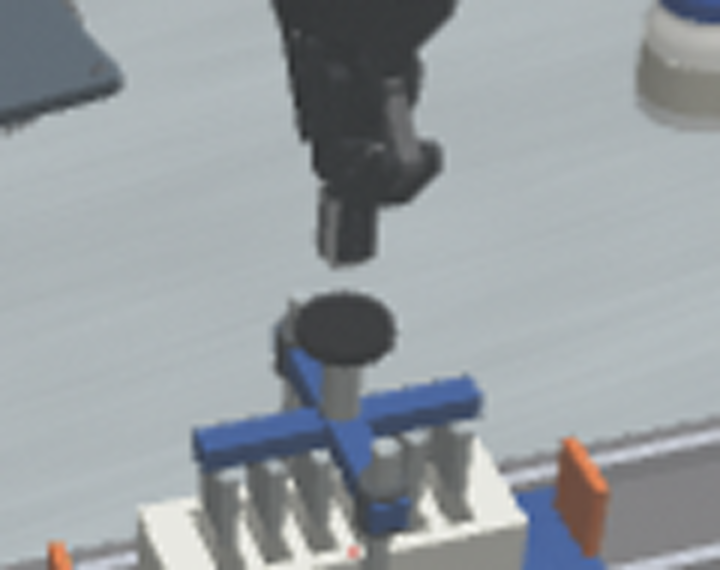

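Emit:
servo_tool([
  [8,0,0,0],
  [8,0,0,0],
  [6,0,0,0],
  [4,0,0,0],
  [2,0,0,0],
  [0,0,0,0],
])

```text
time_s: 13.6
tcp_pos: [548.5, 2.9, 170.2]
orientation: [1.331, 1.126, -1.332]
force: [-1.3, -0.1, -0.8]
width: 0.1
```

Emit:
servo_tool([
  [2,0,0,0],
  [2,0,0,0],
  [0,0,0,0],
])

```text
time_s: 13.85
tcp_pos: [548.7, 2.9, 166.5]
orientation: [1.331, 1.125, -1.331]
force: [0.7, 0.0, 0.3]
width: 0.2
```

Emit:
servo_tool([
  [2,0,0,0],
  [2,0,0,0],
  [0,0,0,0],
])

```text
time_s: 14.1
tcp_pos: [548.6, 2.9, 162.4]
orientation: [1.331, 1.126, -1.332]
force: [-0.2, 0.2, -0.5]
width: -0.2
```

Emit:
servo_tool([
  [2,0,0,0],
  [1,0,0,0],
  [0,0,0,0],
])

```text
time_s: 14.35
tcp_pos: [548.8, 2.9, 159.6]
orientation: [1.331, 1.125, -1.331]
force: [0.5, -0.0, -0.2]
width: -0.3
```

Emit:
servo_tool([
  [1,0,0,0],
  [1,0,0,0],
  [1,0,0,0],
])

```text
time_s: 14.6
tcp_pos: [548.8, 2.9, 156.8]
orientation: [1.331, 1.125, -1.331]
force: [-0.9, -0.8, 4.4]
width: 0.1
```

Run:
```python
from h import *
o,M=st();crop('scene',290,200,120,95,'s9',6)
```

```text
t 14.6 tcp [548.79   2.93 156.81] stand [ 0.83 -1.96] F [-0.92 -0.85  4.35] w 0.09637945219012291 q [ 0.21  0.48 -0.44  1.84  0.26  0.88 -0.52]
```

View pics/s9.png

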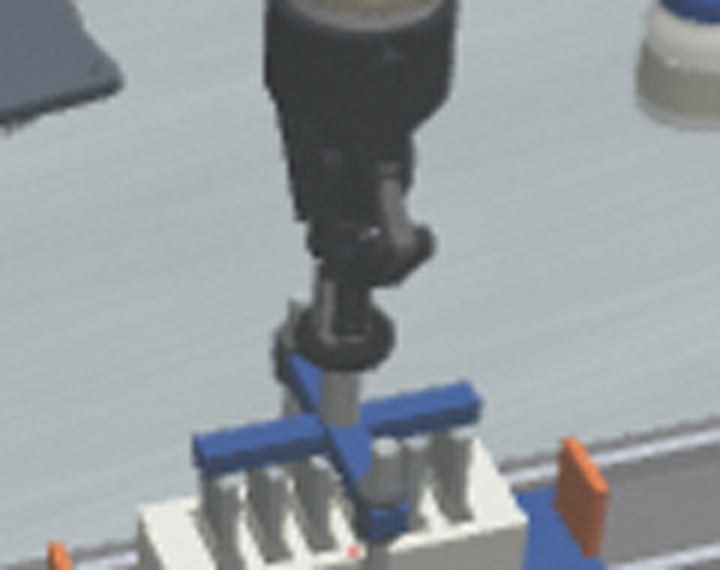

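Contact shows as 4.4 N near the middle of the pad. I'll press slowly through the slot-entry zone and watch the force.

Emit:
servo_tool([
  [1,0,0,0],
  [1,0,0,0],
  [1,0,0,0],
])

```text
time_s: 14.9
tcp_pos: [548.8, 3.0, 153.7]
orientation: [1.331, 1.125, -1.331]
force: [-0.8, 0.5, 3.8]
width: 0.5
```

Emit:
servo_tool([
  [1,0,0,0],
  [1,0,0,0],
  [1,0,0,0],
])

```text
time_s: 15.15
tcp_pos: [548.8, 3.0, 150.6]
orientation: [1.331, 1.125, -1.331]
force: [-0.8, 0.4, 4.2]
width: 0.2
```

Emit:
servo_tool([
  [1,0,0,0],
  [1,0,0,0],
])

```text
time_s: 15.32
tcp_pos: [548.8, 2.9, 148.6]
orientation: [1.331, 1.125, -1.331]
force: [-0.5, -0.5, 4.6]
width: 0.1
```

Emit:
servo_tool([
  [1,0,0,0],
  [1,0,0,0],
])

```text
time_s: 15.48
tcp_pos: [548.8, 3.0, 146.6]
orientation: [1.331, 1.125, -1.331]
force: [-0.2, -0.7, 4.8]
width: -0.5
```

Run:
```python
from h import *
o,M=st();crop('scene',290,200,120,95,'s10',6)
```

```text
t 15.4833 tcp [548.78   2.96 146.62] stand [ 0.81 -1.93] F [-0.21 -0.65  4.8 ] w -0.46671506859844814 q [ 0.2   0.49 -0.43  1.85  0.26  0.86 -0.53]
```

View pics/s10.png

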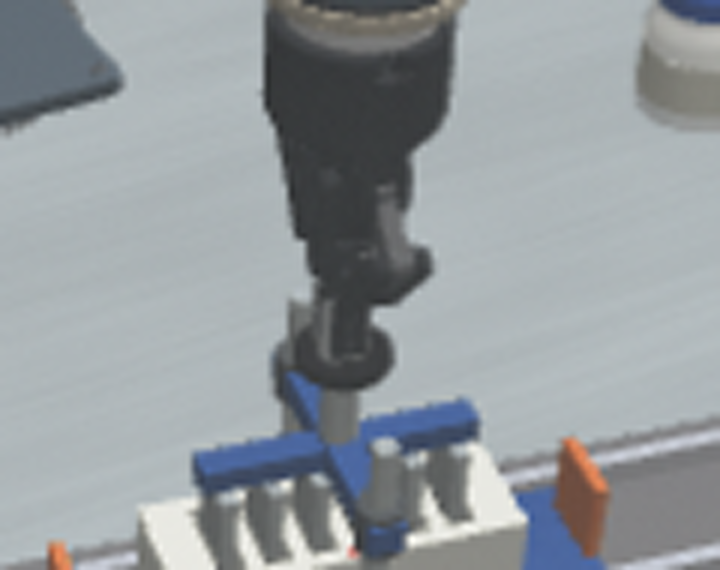

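The comb is going down at a steady 4 to 5 N, and the sled has not moved: its red mark is still at crop (353,551).

Emit:
servo_tool([
  [1,0,0,0],
  [1,0,0,0],
])

```text
time_s: 15.7
tcp_pos: [548.8, 2.9, 144.7]
orientation: [1.331, 1.125, -1.331]
force: [-0.8, -0.0, 3.9]
width: 0.1
```

Emit:
servo_tool([
  [1,0,0,0],
  [1,0,0,0],
  [1,0,0,0],
])

```text
time_s: 15.95
tcp_pos: [548.8, 3.0, 141.6]
orientation: [1.331, 1.125, -1.331]
force: [-0.7, 0.3, 4.9]
width: -0.3
```

Emit:
servo_tool([
  [1,0,0,0],
  [1,0,0,0],
  [1,0,0,0],
])

```text
time_s: 16.2
tcp_pos: [548.8, 3.0, 138.6]
orientation: [1.331, 1.125, -1.331]
force: [0.2, -0.5, 3.9]
width: 0.1
```

Emit:
servo_tool([
  [1,0,0,0],
  [1,0,0,0],
  [1,0,0,0],
])

```text
time_s: 16.45
tcp_pos: [548.8, 3.0, 135.6]
orientation: [1.331, 1.125, -1.331]
force: [-0.6, -0.1, 4.0]
width: 0.4
```

Emit:
servo_tool([
  [1,0,0,0],
  [1,0,0,0],
  [1,0,0,0],
  [1,0,0,0],
])

```text
time_s: 16.78
tcp_pos: [548.8, 3.0, 131.6]
orientation: [1.331, 1.125, -1.331]
force: [0.4, 0.3, 4.0]
width: -0.1
```

Run:
```python
from h import *
o,M=st();crop('scene',290,220,120,95,'s11',6)
```

```text
t 16.7833 tcp [548.8    2.97 131.61] stand [ 0.83 -1.92] F [0.37 0.33 3.96] w -0.12535029379927856 q [ 0.2   0.51 -0.43  1.87  0.28  0.82 -0.54]
```

View pics/s11.png

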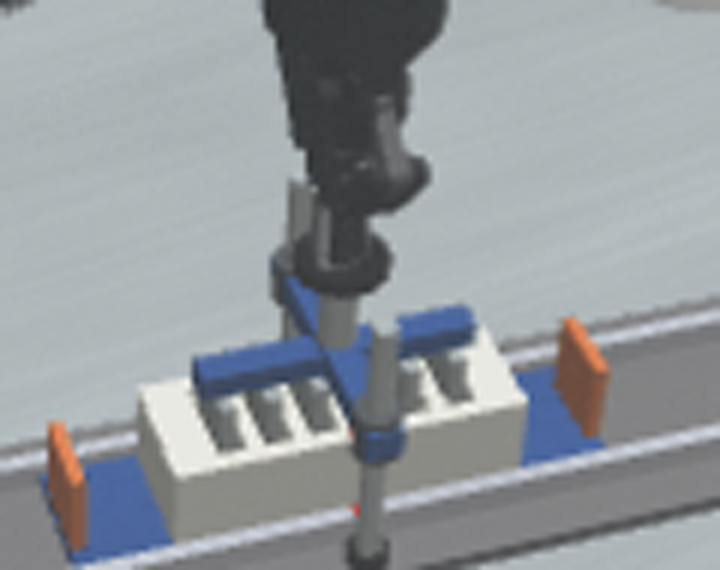

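The teeth are inside the slots and the force is a free-running 4 N. I continue to the stop, expected near TCP z ≈ 116.

Emit:
servo_tool([
  [1.5,0,0,0],
  [1.5,0,0,0],
  [1.5,0,0,0],
  [1.5,0,0,0],
  [1,0,0,0],
  [1,0,0,0],
])

```text
time_s: 17.33
tcp_pos: [548.8, 3.0, 123.6]
orientation: [1.331, 1.125, -1.331]
force: [-0.1, 0.3, 4.9]
width: -0.1
```

Emit:
servo_tool([
  [1,0,0,0],
  [1,0,0,0],
  [1,0,0,0],
])

```text
time_s: 17.58
tcp_pos: [548.8, 3.0, 120.7]
orientation: [1.331, 1.125, -1.331]
force: [0.5, -0.6, 4.5]
width: 0.0
```

Emit:
servo_tool([
  [1,0,0,0],
  [1,0,0,0],
])

```text
time_s: 17.75
tcp_pos: [548.8, 2.9, 118.6]
orientation: [1.331, 1.125, -1.331]
force: [1.2, -0.3, 4.5]
width: -0.2
```

Emit:
servo_tool([
  [0.7,0,0,0],
  [0.7,0,0,0],
])

```text
time_s: 17.92
tcp_pos: [548.8, 3.0, 117.5]
orientation: [1.331, 1.125, -1.331]
force: [-3.4, -0.4, 17.4]
width: -0.0
```

The force rises to 17 N at the stop. I back off now.

Emit:
servo_tool([
  [-3,0,0,0],
  [-10,0,0,0],
  [-25,0,0,0],
  [-35,0,0,0],
  [-35,0,0,0],
  [-15,0,0,0],
  [0,0,-25,0],
  [0,0,-35,0],
  [0,0,-35,0],
  [0,0,-35,0],
  [0,0,-35,0],
  [0,0,-35,0],
])

```text
time_s: 18.92
tcp_pos: [581.7, 201.6, 240.8]
orientation: [1.331, 1.125, -1.332]
force: [0.8, -0.3, 0.2]
width: -0.1
```

Emit:
servo_tool([
  [0,0,-35,0],
  [0,0,-35,0],
  [0,0,-30,0],
  [0,0,-15,0],
  [0,0,0,0],
  [0,0,0,0],
])

```text
time_s: 19.42
tcp_pos: [600.5, 314.2, 240.1]
orientation: [1.329, 1.127, -1.331]
force: [1.2, -1.1, 1.0]
width: -0.0
```

Run:
```python
from h import *
o,M=st();crop('scene',290,230,120,95,'s12',6);crop('top',225,155,180,90,'t12',4.4)
for u,v,n in mk('pics/s12_raw.png'):
    if n<8: print(round(u,2),round(v,2),n,'z62',stand(plane('scene',[(u,v)],62)[0]))
```

```text
t 19.4167 tcp [600.53 314.19 240.12] stand [  0.26 313.57] F [ 1.2  -1.08  0.96] w -0.016127072774381433 q [-0.29  0.59 -0.47  1.38  0.27  1.24 -0.94]
387.0 275.0 1 z62 [ -7.51 131.33]
389.0 278.0 1 z62 [  5.7  131.45]
348.79 304.41 3 z62 [ 68.72 -12.84]
```

View pics/s12.png

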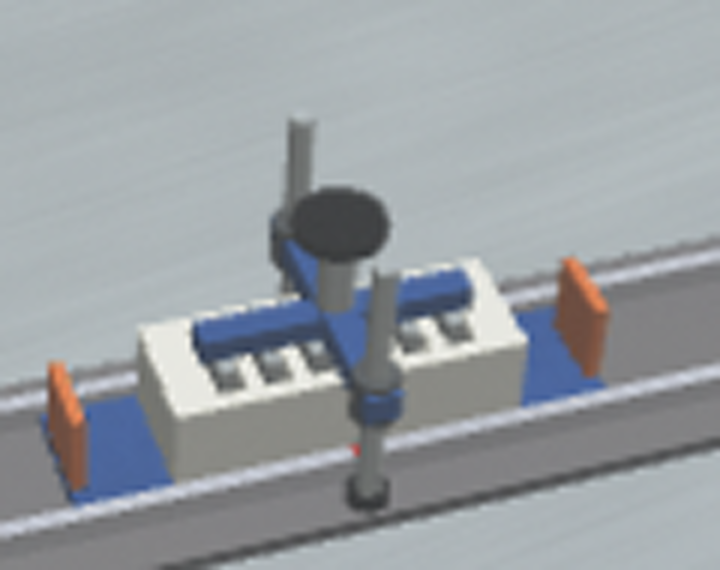

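View pics/t12.png

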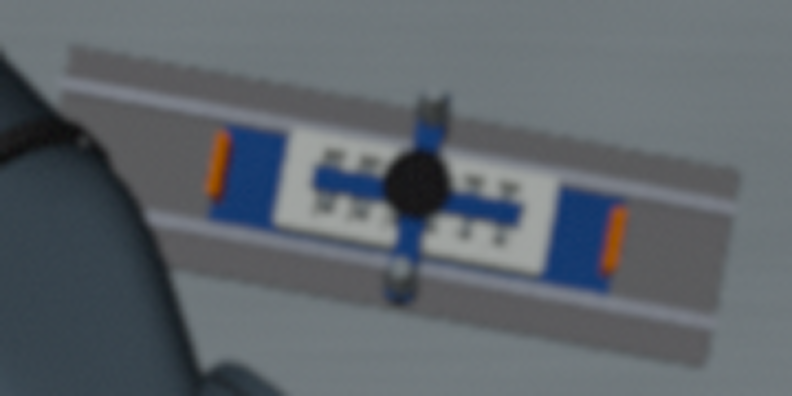

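The comb is down with each tooth in its own slot, and the sled is where I left it. I'll check the pad height, compare the bystanders with the first picture, and hand in.

Run:
```python
from h import *
g=lambda a,b,s,x,y:[((a+.5)/s-.5+x,(b+.5)/s-.5+y)]
print('pad',tri(g(341,223,6,290,230),g(417,184,4.4,225,155)))
a=cv2.imread('pics/top0.png').astype(int);b=cv2.imread('pics/t12_raw.png').astype(int)
for n,(x,y) in dict(jar=(168,298),beaker=(140,195),spare=(136,235),rack=(500,247),bottle=(460,301),pip=(490,197)).items():
    print(n,abs(a-b)[y-18:y+18,x-30:x+30].mean())
```

```text
pad (array([548.3 ,   6.46, 131.14]), np.float64(1.857071890879794))
jar 9.365586419753086
beaker 10.839506172839506
spare 10.65216049382716
rack 11.083024691358025
bottle 9.475771604938272
pip 9.848456790123457
```

Run:
```python
from h import *
print(r.finish_job());print(r.get_obs()['time_s'])
```

```text
the job is handed in; nothing more can be done
None
the job is handed in; nothing more can be done
```

The sled is pushed to its mark and the comb is down with all six teeth in their slots. I backed the arm away and handed the job in at about 19.5 s.

**Sled:** I pushed it about 78 mm by the +y lug. It sits within about 1 mm of y = 0: the red marks in the scene view and the lugs in the top view both say about +1 mm, and the block corners say −0.6 mm. The slots allow about ±3 mm.

**Comb:** It went down at a steady 4 to 5 N all the way, so nothing suggests a tooth pressed on the block. The force rose to 17 N only at the stop. The pad top now measures about 131 mm, against 133 mm when home. Its starting height also read about 2 mm below the range you gave, so I take it as fully home. The final pictures show the teeth in the slots and the sled unmoved.

**Checks that disagreed or failed:**
- **Tool length:** the fingertips turned out to be about 24 mm higher than the stated tool length implies. My first push therefore passed just over the lug, with no force reading and the sled unmoved. I went back and pushed lower, guided by the pictures.
- **Bystanders:** comparing the first and last top pictures showed the same small difference around every one of them. I read that as overall picture noise or brightness, so the comparison is weak, but the arm went nowhere near them.

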